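# Hold a sprung plunger down with a self-closing spring clamp

## Task

Squeeze the self-closing spring clamp open, lift it off its parking post and bring it, still open, over the upright housing of the fixture. With the jaws either side of the housing, squarely over the middle of the sprung plunger bar, push the bar gently down with the clamp's middle until you feel it bottom (bear on it with between 10 and 16 N, never more); then let the handles spread little by little, still bearing down because the clamp rides up as they spread, until the clamp grips the housing by itself and keeps the bar fully down. Leave the bearing and the nut where they lie.

Things in the scene. Friction and masses are not known exactly. Their poses are not given: they have to be found in the camera images.
- clamp: Self-closing steel spring clamp like a big clothes peg, 117 mm tall, 22 mm wide, 0.16 kg, upright, handles up. Origin: pivot centre. Axes of the +y arm: x along the pivot, y across (the squeeze direction), z to the handles (leans half the joint angle when squeezed). Jaws reach 46 mm below the pivot. It starts on the parking post, barrel on the tongue, pivot 70 mm above the table.
- clamp_arm (a joint): Angle of the clamp's other arm, rad: 0 = jaw faces parallel and 12 mm apart (gripping post or housing); grows as the handles are squeezed and the jaws open; 0.40 = fully open, a hard stop, jaw tips 30 mm apart; -0.25 = shut on nothing. A spring closes it (0.5 N m at 0, 0.66 N m at 0.40). Both arms turn alike between two fingers.
- clamp_barrel: The clamp's middle: the spring coil round the pivot, a cylinder 16 mm in diameter and 21 mm long along the clamp's x. Origin: on the pivot, same as the clamp's. Its underside, 8 mm below the pivot, is what presses on the plunger.
- park: Fixed parking post: a dark wooden base plate 80 x 70 x 12 mm on the table with an upright steel tongue in its middle, 36 mm along x, 12 mm thick along y, top 61 mm above the table. Origin: centre of the underside.
- fixture: Fixed grey fixture: a base 110 x 80 x 14 mm on the table with an upright dark steel housing in its middle, 70 mm along x, 12 mm thick along y, top 60 mm above the table. Origin: centre of the underside. The sprung plunger bar comes out of the top of the housing, in its middle.
- plunger: Steel bar 38 mm along x and 4.6 mm thick along y that slides vertically in the housing on a spring. Origin: centre of its top face. At rest its top is 13 mm above the housing's top (73 mm above the table); pushed fully down it stops hard with its top 3 mm above the housing (63 mm above the table). The spring pushes up with 1.5 N at rest and 4 N fully down.
- bearing: Ball bearing ring, 52 mm across, 15 mm thick, lying loose on the table near the work. Bystander. Origin: centre of the underside.
- nut: Rusty hexagon nut, 30 mm across the flats, 24 mm high, standing loose on the table near the work. Bystander. Origin: centre of the underside.
- clamp_grip (a point): Point midway between the clamp's handles, 50 mm above the pivot. The flat rubber-faced handles run from 27 to 71 mm above the pivot; here they are 55 mm over their outsides at joint 0, leaning out 0.2 rad, and 34 mm and parallel when fully squeezed. 14 N on each handle here holds it fully open; 30 N does no harm and carries the push. As they spread from open to joint 0 they sink 4 mm relative to the pivot.
There are look-alikes about, which are no part of the job. Several things have the shape of the clamp; the one meant has the colours described above.

How it is judged:
By the outcome, as a careful person would: the job done as asked, in the order asked, and still so for the second after the job is handed in, with the robot touching nothing.
It also fails if it takes over 67 s, if anything falls off the work surface, if the arm or the gripper's body presses on something with over 40 N, if the wrist force passes 120 N, or if a joint passes its speed limit or range.

## Robot

A 7-joint arm with a two-finger parallel gripper is mounted at the origin on a cart in front of the work surface, level with it; the furniture and walls round the work are solid. World frame = base frame: x ahead of the robot, y to its left, z up, the work surface at z = 0. Lengths are in mm, angles in rad, forces in N, time in s.
With the tool pointing down it reaches from about 400 to 850 mm from the base axis. Payload 4.4 kg.
Tool frame: the origin (TCP) lies at the very end of the fingers, on their centre line; the grasp point (between the pads) lies 19 mm behind it; z points along the fingers, y is the line along which they close (so a half turn about z gives the same grasp; the last joint's range is limited). The gripper opens to 94 mm and grips with 3 to 60 N. Pads are 16 mm wide; open, the fingers measure 119 mm over their backs; the gripper's body (75 mm by 177 mm) begins 78 mm behind the grasp point.
Start: joints at [-1.289, 0.628, 0.038, 1.517, -0.027, 0.996, -0.02], TCP at [221.516, 611.105, 205.478] pointing down, gripper open.
Joint ranges: [-3.06, 3.06], [-0.37, 2.12], [-1.25, 1.32], [0.18, 2.47], [-1.1, 4.24], [0.23, 1.98], [-2.94, 2.94]. Speed limits (rad/s): [2.57, 2.57, 3.14, 3.14, 3.14, 3.14, 3.14].

## Interface

Orientations are given as a unit quaternion [x, y, z, w].
In Python, from rig import readout, vision, ticket, search_frame, regions_of, spot_point gives the robot as it stands.
- The arm moves only by the tool jog_arm, never from a script. Its argument "rows" is text: rows parted by semicolons, each of 7 numbers parted by spaces: the shift along the tool's x, y, z in cm, then the turn, a rotation vector about the tool's x, y, z in degrees, then the closure, from -1 (fully open) to 1 (shut). A call has 1 to 12 rows; each row shifts and turns the commanded pose from where the row before left it, along the tool's axes as they then stand; what a row does not reach is not made up. A row lasts 1/10 s, in which the tool goes at most 50 mm and 8.59 degrees, less where a joint would pass 70% of its speed; a pose out of reach is approached as far as the arm can. A call is refused whole if a number of a shift passes 5 or a number of a turn 8.59, either way. A call with a gripper value outside its range is refused whole. The fingers move at their own pace and stop on an object; "squeeze" is the grip in N (left out, the last holds). Time passes only in rows, so rows that do not move let the fingers close. It gives the time, the measured TCP pose, the force, the opening and the grip force at its end, in the units of the state.
- readout.read_state(): the state, without advancing time (a new reading comes with each control period).
- vision.grab_frame(name): name is "scene" or "top" or "wrist"; returns a dict with "image" (480x640x3 uint8, red, green, blue), "z_map" (480x640 float32, mm along the optical axis (not along the pixel's ray), 0 where there is no reading), "camera_matrix" (3x3 intrinsics, pixels), "extrinsics" (4x4, takes a point from world to camera coordinates); the wrist camera has in their place "tool_from_camera" (4x4, takes a point from camera to tool coordinates, whose origin is the TCP and whose axes are the flange's). Camera axes: x right, y down, z forward; pixel columns grow to the right and rows downward; lengths in mm; the calibration is good to about 2 mm. A picture is of the moment at which its call begins: read the wrist's pose just before it.
- ticket.finish_job(): hands the job in; it is judged then, once.
Trained networks look in the newest picture that a camera, given by its name, has taken for a name from the list of things; names that differ only in an ending like _2 or _b are one class to them, and where a whole thing is asked for, a point or a joint stands for the part that bears it (a point fixed in the world has none). Each returns a list of dicts, best first, with "confidence" (0 to 1); they miss things now and then, are a little off and sometimes report something else, mostly with a low value. They report only what shows in the picture. A call takes as long as a camera call. They do not tell look-alikes from the thing itself.
- search_frame(camera, label): "xy" ([column, row] in pixels, amid what is visible of it).
- regions_of(camera, label): "region" (480x640 bool, what is visible of it) and "xy" ([column, row] in pixels, amid what is visible of it).
- spot_point(camera, label): "xy" ([column, row] in pixels: a listed point, or the origin of a listed thing).
The state is a dict: "time": time; "joints": joint angles; "qvel": joint speeds; "joint_torque": joint torques, N m; "tcp_pos": TCP position; "eef_rot": TCP orientation; "wrist_force": force on the tool from outside, world axes, zero at the start; "torque": the same for the moment, N m; "opening": finger opening in mm; "grip_force": force on a finger pad.
Only numpy, scipy, OpenCV 4.12 (cv2) and the standard library are available. Lean on these libraries where they do the work, as an engineer would, in place of code of your own. Each camera call takes 0.05 s, during which the arm holds its last target. There are 200 camera calls.

## Working session

There is one attempt and no reset: what is moved stays moved. The work goes in short steps, Python scripts to look and compute and a tool call to move; the robot and the scene stay as the last step left them, time stands still between calls to the robot, and variables do not carry over. Pictures are saved under pics/ and viewed, at most 10 in all, crops included, and the job is handed in when it is done.

Besides the shell and the picture viewer there is one more tool, called after ">>>" as name(argument=value, ...), one argument or row to a line, values as JSON. jog_arm: Moves the arm, as the interface text tells. Its arguments: {"type":"object","properties":{"rows":{"type":"string"},"squeeze":{"type":"number"}},"required":["rows"]}

```bash
mkdir -p pics; ls; cat > h.py <<'E'
import numpy as np, cv2
from rig import readout, vision, ticket, search_frame, regions_of, spot_point
from scipy.spatial.transform import Rotation as R
def grab(n):
    s=readout.read_state(); f=vision.grab_frame(n)
    if 'extrinsics' in f: f['wc']=np.linalg.inv(f['extrinsics'])
    else:
        T=np.eye(4);T[:3,:3]=R.from_quat(s['eef_rot']).as_matrix();T[:3,3]=s['tcp_pos'];f['wc']=T@f['tool_from_camera']
    return f
def cloud(f):
    z=f['z_map'];v,u=np.mgrid[:480,:640];K=f['camera_matrix']
    p=np.stack([(u-K[0,2])/K[0,0]*z,(v-K[1,2])/K[1,1]*z,z],-1)
    return p@f['wc'][:3,:3].T+f['wc'][:3,3]
def save(n,im): cv2.imwrite(f'pics/{n}.png',cv2.cvtColor(im,cv2.COLOR_RGB2BGR))
E
cat > a.py <<'E'
from h import *
np.set_printoptions(precision=3,suppress=True)
print(readout.read_state())
for c in ['scene','top']:
    f=grab(c);save(c+'0',f['image']);P=cloud(f)
    for l in ['clamp','park','fixture','plunger','bearing','nut','clamp_barrel']:
        for r in regions_of(c,l):
            m=r['region']&(f['z_map']>0);q=P[m]
            if len(q)>5: print(c,l,round(r['confidence'],2),np.round(r['xy']),'med',np.median(q,0).round(),'lo',np.percentile(q,2,0).round(),'hi',np.percentile(q,98,0).round())
E
python3 a.py
```

```text
pics
{'time': 0.0, 'joints': array([-1.289,  0.629,  0.038,  1.518, -0.027,  0.996, -0.02 ]), 'qvel': array([-0.001,  0.003, -0.002,  0.001,  0.   ,  0.   , -0.001]), 'joint_torque': array([ -0.001, -54.973,   1.144, -18.663,  -0.052,   0.024,   0.   ]), 'tcp_pos': array([221.269, 610.463, 204.559]), 'eef_rot': array([ 0.173,  0.985, -0.001, -0.   ]), 'wrist_force': array([0.325, 0.221, 0.767]), 'torque': array([-0.031,  0.017,  0.015]), 'grip_force': 0.0, 'opening': 94.24473818695581}
scene clamp 0.95 [252. 208.] med [556.  -7.  87.] lo [543. -38.   1.] hi [644.  67. 141.]
scene clamp 0.91 [301. 310.] med [ 416. -184.   55.] lo [ 404. -221.   -1.] hi [ 482. -150.  117.]
scene clamp 0.89 [394. 324.] med [ 454. -326.   70.] lo [ 419. -338.    7.] hi [ 478. -311.  117.]
scene clamp 0.86 [434. 286.] med [ 561. -358.   54.] lo [ 542. -378.    1.] hi [ 589. -325.  117.]
scene park 0.6 [254. 245.] med [542. -16.  13.] lo [515. -45.   4.] hi [592.  26.  61.]
scene park 0.24 [285. 278.] med [ 500. -109.   14.] lo [ 425. -168.   -0.] hi [523. -88. 114.]
scene fixture 0.83 [372. 262.] med [ 59
[... 1016 characters left out ...]
.] hi [ 481. -308.  117.]
top park 0.67 [245. 237.] med [548. -12.  11.] lo [518. -43.  -2.] hi [601.  30.  78.]
top fixture 0.98 [348. 210.] med [ 604. -222.   14.] lo [ 555. -265.    8.] hi [ 661. -184.   70.]
top bearing 0.79 [294. 265.] med [ 499. -110.   13.] lo [ 476. -133.   -1.] hi [523. -87.  17.]
top nut 0.48 [293. 195.] med [ 633. -105.   21.] lo [ 617. -120.   -2.] hi [647. -91.  26.]
top clamp_barrel 0.67 [333. 297.] med [ 420. -189.   51.] lo [ 410. -195.   49.] hi [ 428. -183.   54.]
top clamp_barrel 0.6 [239. 226.] med [560.  -8.  76.] lo [549. -15.  57.] hi [570.   1.  79.]
top clamp_barrel 0.6 [412. 225.] med [ 564. -347.   52.] lo [ 556. -355.   48.] hi [ 572. -341.   55.]
```

```bash
cat > b.py <<'E'
import cv2
im=cv2.imread('pics/scene0.png')[160:360,200:480];cv2.imwrite('pics/c1.png',cv2.resize(im,(784,560),interpolation=cv2.INTER_CUBIC))
im=cv2.imread('pics/top0.png')[150:330,200:452];cv2.imwrite('pics/c2.png',cv2.resize(im,(784,560),interpolation=cv2.INTER_CUBIC))
E
python3 b.py
```

```text
(no output)
```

View pics/c1.png

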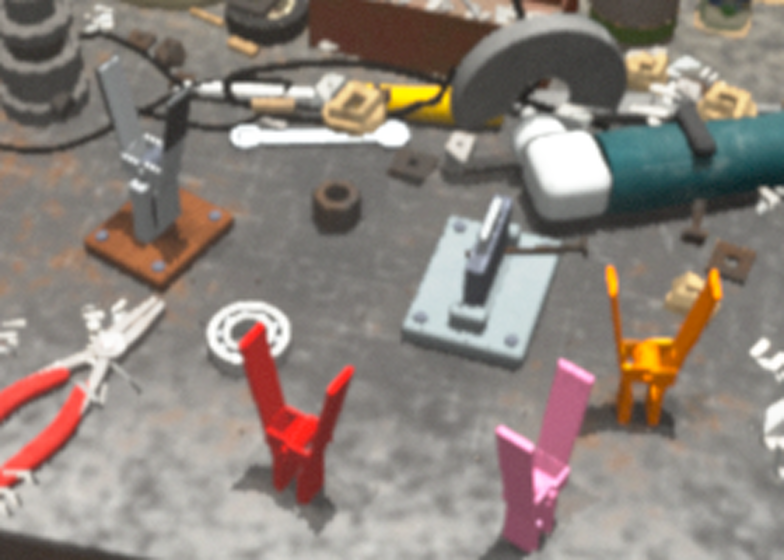

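View pics/c2.png

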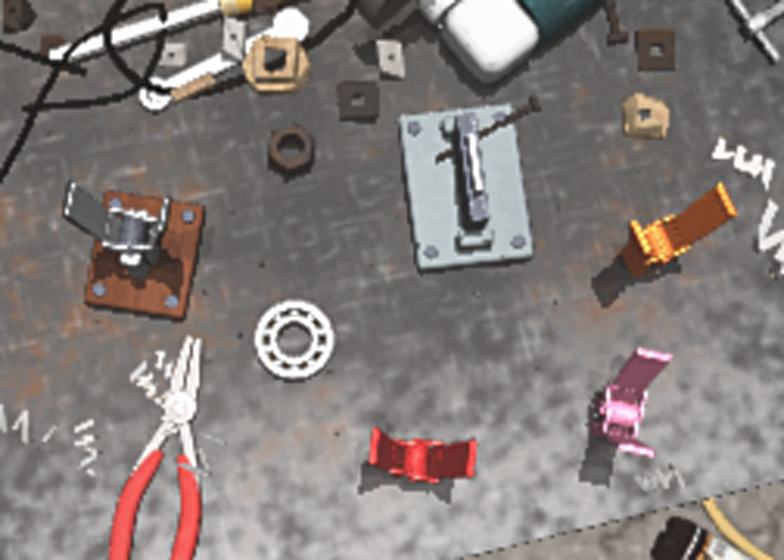

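Clamps: red (301,310), pink (394,324), orange (434,286) stand on the table. The bare-steel one at scene (252,208) sits on the wooden parking post, so it fits the description, and the crop confirms it. Next I measure the poses.

```bash
cat > c.py <<'E'
from h import *
np.set_printoptions(precision=3,suppress=True)
A=[];
for c in ['scene','top']:
    f=grab(c);P=cloud(f).reshape(-1,3);A.append(P[f['z_map'].ravel()>0])
    for l in ['clamp','clamp_grip','plunger','fixture','park']:
        for r in spot_point(c,l)[:4]: 
            K=f['camera_matrix'];d=f['wc'][:3,:3]@np.linalg.inv(K)@[*r['xy'],1];o=f['wc'][:3,3]
            z={'clamp':70,'clamp_grip':120,'plunger':73}.get(l,0);print(c,l,round(r['confidence'],2),np.round(r['xy']),(o+d*(z-o[2])/d[2]).round(1))
    def box(n,cx,cy,h,z0,z1):
        p=A[-1];p=p[(abs(p[:,0]-cx)<h)&(abs(p[:,1]-cy)<h)&(p[:,2]>z0)&(p[:,2]<z1)]
        if len(p)<5: print(c,n,'few');return
        (x,y),(w,hh),a=cv2.minAreaRect(p[:,:2].astype('float32'));v=np.linalg.svd(p[:,:2]-p[:,:2].mean(0),full_matrices=0)[2][0]
        print(c,n,len(p),'rect',round(x,1),round(y,1),round(w),round(hh),round(a,1),'mean',p.mean(0),'axis deg',np.degrees(np.arctan2(v[1],v[0])).round(1))
    box('plunger',607,-225,45,66,85); box('fixbase',605,-225,75,10,17)
    box('parkbase',558,-8,62,8,15); box('handles_hi',560,-8,60,110,150); box('handles_mid',560,-8,60,95,110)
E
python3 c.py
```

```text
scene clamp 0.82 [305. 315.] [ 402.  -198.8   70. ]
scene clamp 0.75 [430. 289.] [ 541.8 -352.8   70. ]
scene clamp 0.62 [253. 216.] [562.1  -4.7  70. ]
scene clamp 0.6 [391. 333.] [ 431.8 -329.6   70. ]
scene clamp_grip 0.8 [251. 198.] [553.8  -9.4 120. ]
scene clamp_grip 0.76 [392. 314.] [ 427.4 -328.9  120. ]
scene clamp_grip 0.73 [433. 273.] [ 529.1 -354.7  120. ]
scene clamp_grip 0.67 [304. 297.] [ 397.2 -201.1  120. ]
scene plunger 0.65 [374. 238.] [ 606.7 -226.1   73. ]
scene fixture 0.91 [372. 268.] [ 603.  -228.9    0. ]
scene park 0.56 [259. 247.] [554.9 -15.3   0. ]
scene plunger 57 rect 607.1 -227.5 38 5 7.8 mean [ 605.024 -228.071   72.084] axis deg -173.1
scene fixbase 1374 rect 606.8 -234.7 114 97 5.7 mean [ 599.926 -230.201   14.309] axis deg -173.1
scene parkbase 786 rect 549.6 -14.2 84 94 80.6 mean [547.262 -15.178  12.245] axis deg 144.2
scene handles_hi 294 rect 557.3 -9.0 64 24 81.9 mean [556.617  -5.447 127.393] axis deg -98.0
scene handles_mid 117 rect 557.2 -9.3 49 23 82.0 mean [556.759  -4.809 102.646] axis deg -99.9
top clamp 0.93 [332. 294.] [ 424.7 -185.4 
[... 324 characters left out ...]
grip 0.67 [335. 296.] [ 417.2 -189.1  120. ]
top plunger 0.4 [348. 202.] [ 609.6 -217.4   73. ]
top fixture 0.78 [346. 211.] [ 609.2 -219.3    0. ]
top park 0.97 [244. 234.] [555.6  -1.    0. ]
top park 0.56 [245. 222.] [581.2  -2.2   0. ]
top plunger 51 rect 610.1 -225.3 37 5 7.3 mean [ 609.568 -225.219   71.524] axis deg -172.1
top fixbase 1354 rect 610.5 -231.4 110 93 7.0 mean [ 607.089 -224.371   13.216] axis deg -169.5
top parkbase 818 rect 549.6 -12.4 83 97 82.2 mean [552.494 -11.222  11.28 ] axis deg 162.6
top handles_hi 140 rect 559.7 -7.0 62 23 82.5 mean [559.893   3.228 130.556] axis deg 80.4
top handles_mid 43 rect 558.6 -6.8 44 20 81.5 mean [560.32    7.651 103.125] axis deg 73.7
```

>>> jog_arm(
  rows="-2.9 -2.6 0 0 0 0 -1;-2.9 -2.6 0 0 0 0 -1;-2.9 -2.6 0 0 0 0 -1;-2.9 -2.6 0 0 0 0 -1;-2.9 -2.6 0 0 0 0 -1;-2.9 -2.6 0 0 0 0 -1;-2.9 -2.6 0 0 0 0 -1;-2.9 -2.6 0 0 0 0 -1;-2.9 -2.6 0 0 0 0 -1;-2.9 -2.6 0 0 0 0 -1;-2.9 -2.6 0 0 0 0 -1;-2.9 -2.6 0 0 0 0 -1",
  squeeze=30,
)

```text
time: 2.6
tcp_pos: [443.1, 197.8, 205.7]
eef_rot: [0.173, 0.985, 0.0, 0.0]
wrist_force: [1.1, 0.7, 0.2]
opening: 94.1
grip_force: 0.0
```

>>> jog_arm(
  rows="-2.9 -2.6 0 0 0 0 -1;-2.9 -2.6 0 0 0 0 -1;-2.9 -2.6 0 0 0 0 -1;-2.9 -2.6 0 0 0 0 -1;-2.9 -2.6 0 0 0 0 -1;-2.9 -2.6 0 0 0 0 -1;0 0 0 0 0 -6 -1;0 0 0 0 0 -6 -1;0 0 0 0 0 0 -1;0 0 0 0 0 0 -1",
)

```text
time: 3.6
tcp_pos: [552.7, -6.7, 205.5]
eef_rot: [0.07, 0.998, 0.0, 0.0]
wrist_force: [-0.3, 0.5, 0.5]
opening: 94.0
grip_force: 0.0
```

```bash
cat > d.py <<'E'
from h import *
import sys
np.set_printoptions(precision=3,suppress=True)
s=readout.read_state();M=R.from_quat(s['eef_rot']).as_matrix()
print(s['time'],s['tcp_pos'],M[:,0],M[:,1],M[:,2],s['joints'],s['wrist_force'])
f=grab('wrist');save(sys.argv[1],f['image']);P=cloud(f);Q=P[f['z_map']>0]
def box(n,cx,cy,h,z0,z1,ret=0):
    p=Q[(abs(Q[:,0]-cx)<h)&(abs(Q[:,1]-cy)<h)&(Q[:,2]>z0)&(Q[:,2]<z1)]
    if len(p)<5: print(n,'few');return
    (x,y),(w,hh),a=cv2.minAreaRect(p[:,:2].astype('float32'))
    print(n,len(p),'rect',round(x,1),round(y,1),round(w),round(hh),round(a,1),'mean',p.mean(0),p.min(0),p.max(0))
if sys.argv[2]=='c':
    for a,b in [(130,150),(115,130),(100,115),(82,95),(72,82),(8,15)]: box((a,b),558,-8,50,a,b)
else:
    box('pl',608.5,-226.5,35,66,80);box('ho',608.5,-226.5,45,56,64);box('base',608.5,-226.5,70,10,17)
E
python3 d.py w1 c
```

```text
3.6 [552.732  -6.722 205.516] [-0.99  0.14 -0.  ] [0.14 0.99 0.  ] [ 0.  0. -1.] [-0.06   0.488  0.032  1.793 -0.02   0.861  1.411] [-0.283  0.487  0.461]
(130, 150) 591 rect 559.3 -9.0 63 22 81.5 mean [558.187  -9.083 137.909] [544.007 -41.091 130.009] [574.48   22.846 141.922]
(115, 130) 350 rect 558.7 -8.9 56 21 81.4 mean [557.074  -8.538 122.704] [544.655 -35.319 115.001] [572.509  20.48  129.954]
(100, 115) 308 rect 558.7 -8.8 50 21 81.6 mean [557.152  -8.723 107.658] [544.957 -32.23  100.085] [572.246  17.546 114.976]
(82, 95) 210 rect 559.2 -8.6 41 20 81.8 mean [557.625  -8.876  89.038] [546.677 -28.193  82.058] [571.179  13.17   94.993]
(72, 82) 754 rect 559.2 -8.4 37 26 85.2 mean [558.701  -8.357  76.701] [546.232 -25.925  72.045] [573.269  10.627  81.964]
(8, 15) 2867 rect 559.1 -8.9 70 80 81.6 mean [544.566  -6.774  11.881] [515.106 -46.166   8.052] [601.633  30.876  14.997]
```

View pics/w1.png

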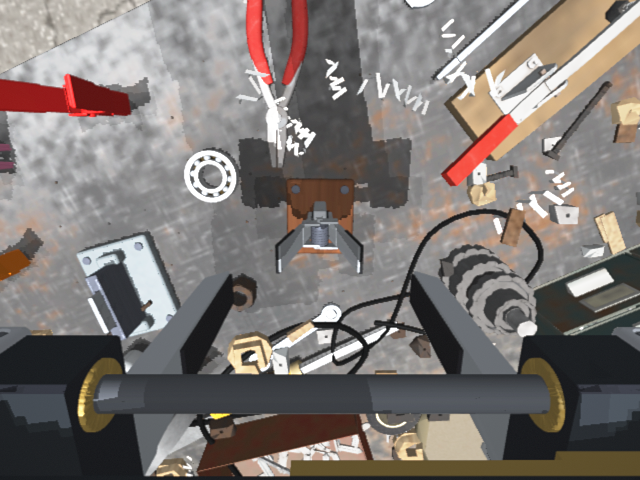

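The wrist picture shows the steel clamp at (320,240), centred between the fingers and square to them. I go down onto the handles.

>>> jog_arm(
  rows="-0.65 -0.12 1 0 0 0 -1;0 0 2 0 0 0 -1;0 0 2 0 0 0 -1;0 0 2 0 0 0 -1;0 0 2 0 0 0 -1;0 0 1.45 0 0 0 -1;0 0 0 0 0 0 -1;0 0 0 0 0 0 -1",
)

```text
time: 4.45
tcp_pos: [559.1, -8.8, 100.7]
eef_rot: [0.069, 0.998, -0.0, -0.0]
wrist_force: [-0.0, -0.1, 0.2]
opening: 93.8
grip_force: 0.0
```

>>> jog_arm(
  rows="0 0 0 0 0 0 0.1;0 0 0 0 0 0 0.1;0 0 0 0 0 0 0.1;0 0 0 0 0 0 0.1;0 0 0 0 0 0 0.1;0 0 0 0 0 0 0.1",
)

```text
time: 5.05
tcp_pos: [561.0, -8.9, 103.0]
eef_rot: [0.069, 0.998, 0.0, 0.002]
wrist_force: [-0.9, 0.9, 16.2]
opening: 49.5
grip_force: 11.0
```

>>> jog_arm(
  rows="0 0 -0.1 0 0 0 0.2;0 0 -0.1 0 0 0 0.3;0 0 -0.1 0 0 0 1;0 0 -0.05 0 0 0 1;0 0 -0.05 0 0 0 1;0 0 0 0 0 0 1;0 0 0 0 0 0 1;0 0 0 0 0 0 1;0 0 0 0 0 0 1",
)

```text
time: 5.95
tcp_pos: [559.5, -9.0, 105.1]
eef_rot: [0.069, 0.998, -0.0, 0.0]
wrist_force: [3.1, -1.5, 4.2]
opening: 33.1
grip_force: 30.0
```

>>> jog_arm(
  rows="0 0 -0.5 0 0 0 1;0 0 -1 0 0 0 1;0 0 -1.5 0 0 0 1;0 0 -2 0 0 0 1;0 0 -2 0 0 0 1;0 0 -1 0 0 0 1;0 0 0 0 0 0 1;0 0 0 0 0 0 1;0 0 0 0 0 0 1",
)

```text
time: 6.85
tcp_pos: [558.1, -8.8, 183.9]
eef_rot: [0.069, 0.998, -0.0, -0.001]
wrist_force: [-0.4, -0.4, -1.9]
opening: 33.4
grip_force: 30.0
```

```bash
cat > e.py <<'E'
from h import *
import sys
np.set_printoptions(precision=3,suppress=True)
s=readout.read_state();M=R.from_quat(s['eef_rot']).as_matrix();t=s['tcp_pos']
print(s['time'],t,M[:,1],s['wrist_force'],s['torque'],s['opening'],s['grip_force'])
for c in ['scene','top']:
    f=grab(c);P=cloud(f)
    for r in regions_of(c,'clamp'):
        q=P[r['region']&(f['z_map']>0)]
        if np.linalg.norm(np.median(q,0)[:2]-t[:2])<50:
            d=(q-t)@M; print(c,np.round(r['xy']),len(q),'tool lo',np.percentile(d,2,0),'med',np.median(d,0),'hi',np.percentile(d,98,0))
            for a in range(-30,80,10):
                k=d[(d[:,2]>a)&(d[:,2]<=a+10)]
                if len(k)>3: print('  z',a,len(k),k[:,0].min(),k[:,0].max(),k[:,1].min(),k[:,1].max())
    u,v=(f['camera_matrix']@(f['extrinsics']@[*t,1])[:3])[:2]/(f['extrinsics']@[*t,1])[2]
    if c==sys.argv[2]:
        u,v=int(u),int(v);save(sys.argv[1],cv2.resize(f['image'][max(0,v-60):v+75,max(0,u-80):u+80],None,fx=4,fy=4,interpolation=cv2.INTER_CUBIC))
E
python3 e.py s2 scene
```

```text
6.85 [558.05   -8.821 183.912] [ 0.138  0.99  -0.   ] [-0.427 -0.39  -1.9  ] [ 0.05  -0.066  0.054] 33.40671438559179 29.992043673992157
scene [244. 180.] 945 tool lo [ -7.648 -18.87  -39.067] med [ 7.26  10.054 24.668] hi [15.956 16.315 73.827]
  z -30 59 -8.92496602576964 13.828837639091452 -15.84370054759049 17.0661245617877
  z -20 58 -7.846213959096286 14.278307760765177 -17.192944977723673 18.15376780063418
  z -10 67 -8.921445899318677 15.160037454455388 -19.97107538527476 16.273883548916313
  z 0 76 -9.303254279858445 14.248281497049401 -17.20395613829692 17.5018640658013
  z 10 88 -7.340332402189864 14.343151995684842 -17.462105012009506 16.77646347682476
  z 20 147 -10.195410944019697 17.9518851411796 -17.370257266354756 16.39667853162324
  z 30 116 -9.35442924298758 17.734337091444285 -16.264771720670108 15.513935847984087
  z 40 53 -5.346694645375764 14.545220099830109 -16.316345979560964 15.351704410661615
  z 50 76 -5.166607165123664 15.570336112523757 -17.94341736912285 14.561102443754802
  z 60 83 -6.9859828803745865 15.937641930468068 -20.968002921651035 19.276256546
[... 449 characters left out ...]
6341934336
  z 0 10 2.933136839100156 11.211435869927234 -13.790512553515459 16.673028436203253
  z 10 12 0.8308702408244812 11.225489587755659 -14.25520963443146 17.51286023076573
  z 20 55 0.4211063986756122 13.798400492062342 -13.784317830616619 17.46749234546409
  z 30 41 1.3541113368587046 14.423259850779518 -14.172472658259688 16.45016437371801
  z 40 14 -0.85609201416255 11.742616131753591 -12.995204341628623 14.068172202869663
  z 50 27 -3.8705385873812737 12.903228364452305 -15.127760924601208 18.755252822843524
  z 60 25 -6.529949687894976 13.421145637658134 -16.801284864892335 17.562053119614042
  z 70 15 -6.167912948461708 12.437269797988668 -18.48937962740972 -13.438240743062288
```

View pics/s2.png

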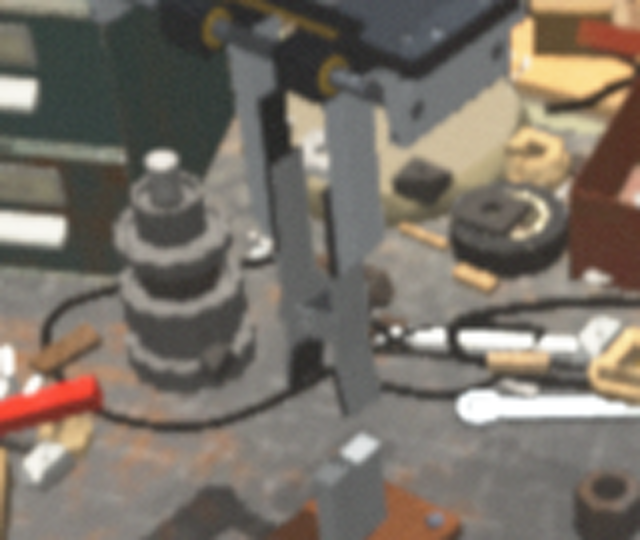

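The steel clamp is held open by the fingers with its jaws parted, clear of the tongue. I carry it most of the way and look from close by.

>>> jog_arm(
  rows="-1 -2 0 0 0 0 1;-1 -2.8 0 0 0 0 1;-1 -2.8 0 0 0 0 1;-1 -2.8 0 0 0 0 1;-1 -2.8 0 0 0 0 1;-0.6 -1.4 0 0 0 0 1;0 0 0 0 0 -5 1;0 0 0 0 0 -5 1;0 0 0 0 0 -5.5 1;0 0 0 0 0 0 1;0 0 0 0 0 0 1",
)

```text
time: 8.15
tcp_pos: [594.3, -160.6, 184.7]
eef_rot: [-0.065, 0.998, 0.0, -0.0]
wrist_force: [0.5, -0.8, -1.0]
opening: 33.4
grip_force: 30.0
```

```bash
cat >> d.py <<'E'
t=s['tcp_pos'];D=(Q-t)@M
for a in range(-30,80,10):
    k=D[(D[:,2]>a)&(D[:,2]<=a+10)&(abs(D[:,1])<19)&(abs(D[:,0])<22)]
    if len(k)>3: print(' clamp z',a,len(k),np.percentile(k[:,:2],[1,50,99],axis=0).round(1).tolist())
E
python3 d.py w2 f
```

```text
8.15 [ 594.256 -160.613  184.741] [-0.992 -0.13   0.   ] [-0.13   0.992  0.001] [-0.     0.001 -1.   ] [ 0.247  0.6   -0.046  1.64   0.032  0.903  1.891] [ 0.525 -0.847 -1.021]
pl 314 rect 609.1 -227.9 38 5 7.7 mean [ 608.423 -227.489   71.964] [ 590.481 -232.536   66.057] [ 627.671 -223.228   74.808]
ho 827 rect 609.1 -227.9 72 13 7.6 mean [ 606.178 -226.835   59.776] [ 573.054 -237.622   56.001] [ 645.303 -217.435   63.995]
base 6143 rect 611.0 -237.0 111 98 7.5 mean [ 602.539 -226.316   13.955] [ 550.385 -279.979   10.024] [ 671.336 -183.663   16.99 ]
 clamp z -30 404 [[-7.8, -18.8], [9.6, -12.2], [11.5, 18.8]]
 clamp z -20 310 [[-7.9, -18.8], [9.6, 12.6], [11.8, 18.8]]
 clamp z -10 290 [[-7.5, -18.7], [9.7, -12.2], [11.9, 18.8]]
 clamp z 0 166 [[-7.8, -16.0], [10.1, -12.2], [11.9, 16.3]]
 clamp z 10 159 [[-7.6, -16.0], [10.5, 12.6], [11.5, 16.4]]
 clamp z 20 1169 [[-10.5, -14.7], [2.9, 0.6], [14.0, 15.0]]
 clamp z 30 576 [[-9.3, -15.3], [7.1, -0.0], [15.1, 15.8]]
 clamp z 40 95 [[-6.8, -14.5], [3.4, 11.1], [12.3, 14.3]]
 clamp z 50 173 [[-8.5, -17.0], [11.4, -10.2], [13.3, 16.8]]
 clamp z 60 110 [[-0.8, -18.4], [12.1, 13.1], [13.5, 19.0]]
 clamp z 70 43 [[11.6, -18.6], [12.4, -14.2], [13.7, 18.6]]
```

View pics/w2.png

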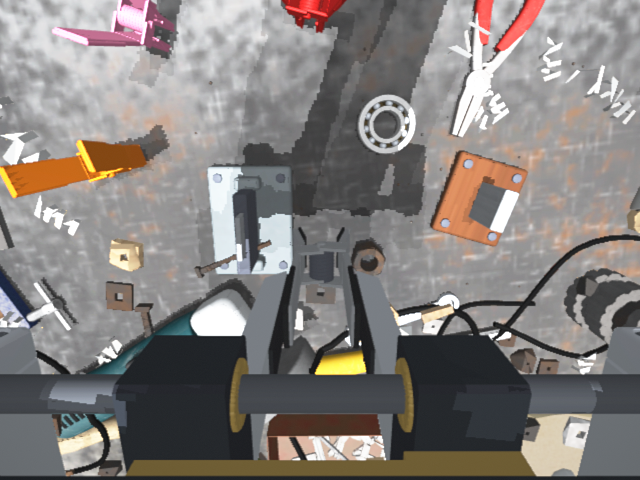

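>>> jog_arm(
  rows="-0.3 -2.3 0 0 0 0 1;-0.3 -2.3 0 0 0 0 1;-0.1 -2.27 0 0 -1.3 0 1;0 0 0 0 0 0 1;0 0 0 0 0 0 1;0 0 0 0 0 0 1",
)

```text
time: 8.8
tcp_pos: [610.5, -226.5, 184.9]
eef_rot: [-0.067, 0.998, 0.001, 0.011]
wrist_force: [-0.5, -0.6, -2.0]
opening: 33.6
grip_force: 30.0
```

```bash
python3 d.py w3 f; python3 e.py s3 top|head -1; python3 - <<'E'
import cv2
im=cv2.imread('pics/w3.png')[150:330,200:440];cv2.imwrite('pics/w3c.png',cv2.resize(im,(720,540),interpolation=cv2.INTER_CUBIC))
E
```

```text
8.8 [ 610.484 -226.489  184.865] [-0.991 -0.133 -0.022] [-0.133  0.991  0.001] [ 0.022  0.004 -1.   ] [ 0.35   0.64  -0.053  1.557  0.026  0.926  1.997] [-0.456 -0.588 -2.   ]
pl 221 rect 605.5 -228.4 30 4 7.6 mean [ 604.832 -228.434   72.674] [ 590.4   -232.31    67.018] [ 620.902 -224.302   74.888]
ho 612 rect 600.4 -228.9 54 11 7.2 mean [ 595.633 -229.777   59.854] [ 573.139 -237.859   56.063] [ 627.693 -220.278   63.771]
base 5962 rect 610.6 -236.9 109 98 7.5 mean [ 597.46  -229.729   13.922] [ 550.479 -279.693   10.011] [ 670.196 -181.784   16.991]
 clamp z -30 391 [[-8.0, -18.8], [9.6, -12.2], [11.7, 18.7]]
 clamp z -20 320 [[-7.9, -18.7], [9.6, 12.6], [11.8, 18.7]]
 clamp z -10 286 [[-8.1, -18.8], [9.6, -12.2], [12.0, 18.7]]
 clamp z 0 166 [[-7.5, -16.9], [10.2, 12.5], [12.0, 17.2]]
 clamp z 10 149 [[-7.4, -16.0], [10.6, -12.2], [11.5, 16.3]]
 clamp z 20 1195 [[-10.6, -14.7], [3.3, 0.6], [14.0, 14.9]]
 clamp z 30 558 [[-9.5, -15.4], [6.7, -0.0], [15.1, 15.8]]
 clamp z 40 98 [[-7.1, -14.8], [3.6, -8.6], [13.6, 15.0]]
 clamp z 50 174 [[-8.3, -17.1], [11.4, -10.1], [13.3, 16.8]]
 clamp z 60 114 [[-0.4, -18.4], [12.1, 0.3], [13.6, 19.0]]
 clamp z 70 39 [[11.7, -18.6], [12.6, -13.5], [13.6, 18.6]]
8.85 [ 610.572 -226.425  184.917] [-0.133  0.991  0.001] [ 0.7    0.249 -1.65 ] [-0.027 -0.004  0.053] 33.56630509531129 29.99217063188553
```

View pics/w3c.png

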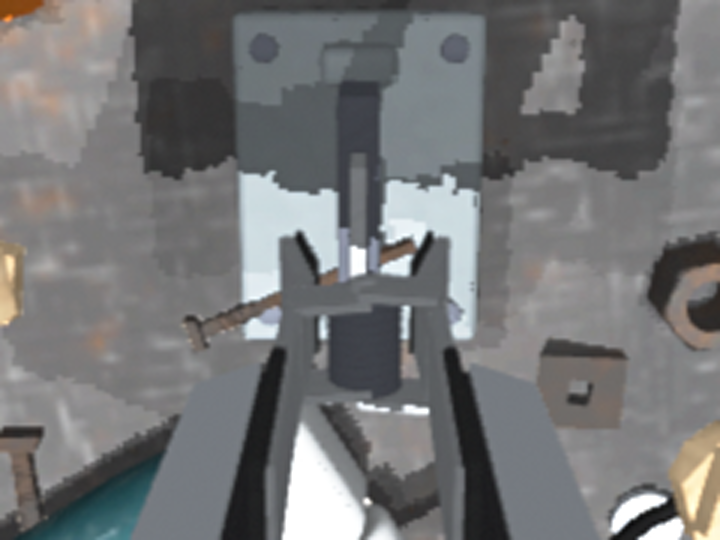

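The picture shows the jaws straddling the housing line at about (360,300), with the plunger bar running between them. I correct 1.3 mm sideways and go down.

>>> jog_arm(
  rows="0.06 -0.13 0.5 0 0 0 1;0.02 0 1 0 0 0 1;0.02 0 1 0 0 0 1;0.02 0 1 0 0 0 1;0.02 0 1 0 0 0 1;0.02 0 1 0 0 0 1;0.02 0 0.6 0 0 0 1;0 0 0 0 0 0 1;0 0 0 0 0 0 1;0 0 0 0 0 0 1",
)

```text
time: 10.05
tcp_pos: [610.6, -229.9, 124.5]
eef_rot: [-0.066, 0.998, 0.001, 0.012]
wrist_force: [0.1, -0.4, -2.0]
opening: 33.8
grip_force: 30.0
```

```bash
python3 d.py w4 f; python3 - <<'E'
import cv2
im=cv2.imread('pics/w4.png')[150:330,200:440];cv2.imwrite('pics/w4c.png',cv2.resize(im,(720,540),interpolation=cv2.INTER_CUBIC))
E
```

```text
10.05 [ 610.567 -229.888  124.493] [-0.991 -0.132 -0.024] [-0.132  0.991 -0.   ] [ 0.024  0.003 -1.   ] [ 0.353  0.709 -0.05   1.61   0.032  0.801  1.996] [ 0.126 -0.378 -1.973]
pl 318 rect 605.5 -230.3 30 33 7.2 mean [ 601.151 -230.668   72.113] [ 590.478 -247.298   66.027] [ 621.56  -214.284   79.828]
ho 877 rect 609.8 -229.8 72 38 8.5 mean [ 596.529 -229.813   59.845] [ 573.12  -249.431   56.037] [ 645.968 -210.288   63.8  ]
base 7566 rect 610.4 -237.3 110 99 7.4 mean [ 592.984 -229.797   13.895] [ 550.235 -280.341   10.04 ] [ 665.608 -183.155   16.996]
 clamp z -30 401 [[-7.6, -18.8], [9.5, -12.2], [11.7, 18.8]]
 clamp z -20 322 [[-8.0, -18.8], [9.7, 12.6], [11.9, 18.7]]
 clamp z -10 283 [[-7.4, -18.8], [9.6, 12.6], [12.1, 18.8]]
 clamp z 0 164 [[-7.4, -15.8], [10.0, -12.2], [12.0, 16.3]]
 clamp z 10 159 [[-7.0, -16.0], [10.6, 12.6], [11.5, 16.3]]
 clamp z 20 1183 [[-10.7, -14.6], [3.2, 0.6], [14.1, 14.9]]
 clamp z 30 554 [[-9.4, -15.4], [7.3, 0.6], [15.1, 15.7]]
 clamp z 40 102 [[-7.2, -15.0], [3.8, -2.2], [13.8, 14.9]]
 clamp z 50 297 [[-7.9, -17.1], [12.2, 1.3], [21.3, 16.8]]
 clamp z 60 346 [[3.0, -18.2], [12.9, 2.0], [21.7, 18.9]]
 clamp z 70 41 [[11.6, -18.6], [12.7, -13.5], [13.8, 18.5]]
```

View pics/w4c.png

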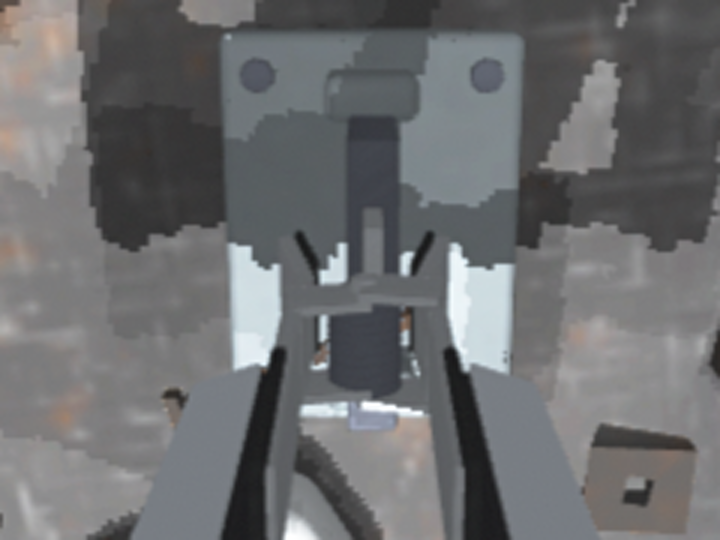

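>>> jog_arm(
  rows="0 0.19 0 0 0 0 1;0 0 0.3 0 0 0 1;0 0 0.3 0 0 0 1;0 0 0 0 0 0 1;0 0 0 0 0 0 1;0 0 0 0 0 0 1",
)

```text
time: 10.7
tcp_pos: [610.0, -227.9, 117.9]
eef_rot: [-0.066, 0.998, 0.001, 0.011]
wrist_force: [0.4, 0.1, -1.9]
opening: 33.4
grip_force: 30.0
```

>>> jog_arm(
  rows="0 0 0.2 0 0 0 1;0 0 0.2 0 0 0 1;0 0 0.2 0 0 0 1;0 0 0 0 0 0 1;0 0 0 0 0 0 1",
)

```text
time: 11.2
tcp_pos: [610.3, -228.0, 112.1]
eef_rot: [-0.066, 0.998, 0.001, 0.012]
wrist_force: [0.9, 0.4, 0.8]
opening: 33.6
grip_force: 30.0
```

>>> jog_arm(
  rows="0 0 0.1 0 0 0 1;0 0 0.1 0 0 0 1;0 0 0.1 0 0 0 1;0 0 0 0 0 0 1;0 0 0 0 0 0 1",
)

```text
time: 11.7
tcp_pos: [610.3, -227.9, 109.0]
eef_rot: [-0.066, 0.998, 0.001, 0.011]
wrist_force: [0.8, -0.2, 2.3]
opening: 33.7
grip_force: 30.0
```

>>> jog_arm(
  rows="0 0 0.1 0 0 0 1;0 0 0.1 0 0 0 1;0 0 0 0 0 0 1;0 0 0 0 0 0 1",
)

```text
time: 12.1
tcp_pos: [610.3, -227.9, 107.0]
eef_rot: [-0.066, 0.998, 0.001, 0.011]
wrist_force: [0.0, -1.3, 2.2]
opening: 33.8
grip_force: 30.0
```

>>> jog_arm(
  rows="0 0 0.05 0 0 0 1;0 0 0.05 0 0 0 1;0 0 0 0 0 0 1;0 0 0 0 0 0 1",
)

```text
time: 12.5
tcp_pos: [610.4, -227.9, 106.1]
eef_rot: [-0.066, 0.998, 0.001, 0.011]
wrist_force: [0.4, -0.8, 3.6]
opening: 33.5
grip_force: 30.0
```

>>> jog_arm(
  rows="0 0 0.05 0 0 0 1;0 0 0 0 0 0 1;0 0 0 0 0 0 1",
)

```text
time: 12.8
tcp_pos: [610.3, -227.9, 106.0]
eef_rot: [-0.066, 0.998, 0.001, 0.011]
wrist_force: [-0.0, -0.5, 5.9]
opening: 33.9
grip_force: 30.0
```

>>> jog_arm(
  rows="0 0 0.05 0 0 0 1;0 0 0 0 0 0 1;0 0 0 0 0 0 1",
)

```text
time: 13.1
tcp_pos: [610.4, -227.9, 106.0]
eef_rot: [-0.066, 0.998, 0.001, 0.012]
wrist_force: [-1.4, -0.2, 9.0]
opening: 33.6
grip_force: 30.0
```

>>> jog_arm(
  rows="0 0 0.03 0 0 0 1;0 0 0 0 0 0 1;0 0 0 0 0 0 1",
)

```text
time: 13.4
tcp_pos: [610.4, -227.9, 105.9]
eef_rot: [-0.066, 0.998, 0.001, 0.012]
wrist_force: [-2.1, -0.2, 10.9]
opening: 33.4
grip_force: 30.0
```

>>> jog_arm(
  rows="0 0 0 0 0 0 0.28;0 0 0 0 0 0 0.28;0 0 0 0 0 0 0.28",
)

```text
time: 13.7
tcp_pos: [610.4, -227.9, 105.9]
eef_rot: [-0.066, 0.998, 0.001, 0.012]
wrist_force: [-2.6, -0.0, 10.1]
opening: 33.6
grip_force: 30.0
```

>>> jog_arm(
  rows="0 0 0.02 0 0 0 0.25;0 0 0 0 0 0 0.25;0 0 0 0 0 0 0.25",
)

```text
time: 14.0
tcp_pos: [610.9, -227.7, 105.6]
eef_rot: [-0.066, 0.998, 0.001, 0.012]
wrist_force: [-0.6, -1.3, 8.6]
opening: 35.6
grip_force: 10.3
```

>>> jog_arm(
  rows="0 0 0.04 0 0 0 0.25;0 0 0.02 0 0 0 0.23;0 0 0 0 0 0 0.23",
)

```text
time: 14.3
tcp_pos: [611.3, -227.7, 105.4]
eef_rot: [-0.066, 0.998, 0.001, 0.012]
wrist_force: [-1.3, 0.6, 10.8]
opening: 36.4
grip_force: 10.4
```

>>> jog_arm(
  rows="0 0 0.04 0 0 0 0.21;0 0 0 0 0 0 0.21;0 0 0 0 0 0 0.21",
)

```text
time: 14.6
tcp_pos: [611.5, -227.7, 105.3]
eef_rot: [-0.066, 0.998, 0.0, 0.013]
wrist_force: [-0.6, -0.1, 11.7]
opening: 37.4
grip_force: 10.4
```

>>> jog_arm(
  rows="0 0 0.02 0 0 0 0.19;0 0 0.02 0 0 0 0.17;0 0 0 0 0 0 0.17",
)

```text
time: 14.9
tcp_pos: [611.7, -227.6, 104.9]
eef_rot: [-0.066, 0.998, 0.001, 0.013]
wrist_force: [-1.7, 0.5, 12.6]
opening: 39.3
grip_force: 10.4
```

>>> jog_arm(
  rows="0 0 0.02 0 0 0 0.15;0 0 0.02 0 0 0 0.13;0 0 0 0 0 0 0.13",
)

```text
time: 15.2
tcp_pos: [611.7, -227.6, 104.7]
eef_rot: [-0.066, 0.998, 0.001, 0.013]
wrist_force: [-0.4, 0.1, 12.9]
opening: 40.9
grip_force: 10.4
```

>>> jog_arm(
  rows="0 0 0.01 0 0 0 0.11;0 0 0.01 0 0 0 0.09;0 0 0 0 0 0 0.09",
)

```text
time: 15.5
tcp_pos: [611.7, -227.5, 104.4]
eef_rot: [-0.066, 0.998, 0.001, 0.013]
wrist_force: [-1.1, 0.1, 11.5]
opening: 43.0
grip_force: 10.3
```

>>> jog_arm(
  rows="0 0 0.02 0 0 0 0.07;0 0 0.01 0 0 0 0.05;0 0 0 0 0 0 0.05",
)

```text
time: 15.8
tcp_pos: [611.8, -227.4, 104.1]
eef_rot: [-0.066, 0.998, 0.001, 0.013]
wrist_force: [-0.7, 0.0, 11.7]
opening: 44.4
grip_force: 10.2
```

>>> jog_arm(
  rows="0 0 0.02 0 0 0 0.03;0 0 0.01 0 0 0 0.01;0 0 0 0 0 0 0.01",
)

```text
time: 16.1
tcp_pos: [611.8, -227.5, 103.8]
eef_rot: [-0.066, 0.998, 0.001, 0.013]
wrist_force: [-0.6, 1.1, 12.5]
opening: 46.7
grip_force: 10.2
```

>>> jog_arm(
  rows="0 0 0.02 0 0 0 -0.01;0 0 0.02 0 0 0 -0.03;0 0 0 0 0 0 -0.03",
)

```text
time: 16.4
tcp_pos: [611.8, -227.3, 103.4]
eef_rot: [-0.066, 0.998, 0.001, 0.013]
wrist_force: [-1.2, 0.5, 12.7]
opening: 48.6
grip_force: 10.2
```

>>> jog_arm(
  rows="0 0 0.01 0 0 0 -0.05;0 0 0.02 0 0 0 -0.07;0 0 0 0 0 0 -0.07",
)

```text
time: 16.7
tcp_pos: [611.8, -227.2, 103.1]
eef_rot: [-0.066, 0.998, 0.001, 0.013]
wrist_force: [-0.3, 1.5, 10.9]
opening: 50.5
grip_force: 10.1
```

>>> jog_arm(
  rows="0 0 0.02 0 0 0 -0.09;0 0 0.02 0 0 0 -0.11;0 0 0 0 0 0 -0.11",
)

```text
time: 17.0
tcp_pos: [611.9, -227.2, 102.7]
eef_rot: [-0.066, 0.998, 0.001, 0.013]
wrist_force: [-0.3, 1.0, 12.5]
opening: 52.0
grip_force: 10.1
```

>>> jog_arm(
  rows="0 0 0.02 0 0 0 -0.13;0 0 0.02 0 0 0 -0.15;0 0 0 0 0 0 -0.15",
)

```text
time: 17.3
tcp_pos: [611.9, -227.3, 102.3]
eef_rot: [-0.066, 0.998, 0.001, 0.013]
wrist_force: [-0.6, 0.0, 13.0]
opening: 54.2
grip_force: 9.3
```

>>> jog_arm(
  rows="0 0 0.01 0 0 0 -0.16;0 0 0.01 0 0 0 -0.17;0 0 0 0 0 0 -0.17",
)

```text
time: 17.6
tcp_pos: [612.0, -227.3, 102.1]
eef_rot: [-0.066, 0.998, 0.001, 0.013]
wrist_force: [-1.9, 0.6, 12.4]
opening: 55.1
grip_force: 9.3
```

>>> jog_arm(
  rows="0 0 0.01 0 0 0 -0.18;0 0 0 0 0 0 -0.19;0 0 0 0 0 0 -0.19",
)

```text
time: 17.9
tcp_pos: [612.0, -227.5, 102.0]
eef_rot: [-0.066, 0.998, 0.001, 0.013]
wrist_force: [-1.3, 0.8, 11.8]
opening: 56.1
grip_force: 9.2
```

>>> jog_arm(
  rows="0 0 0.01 0 0 0 -0.2;0 0 0 0 0 0 -0.21;0 0 0 0 0 0 -0.21",
)

```text
time: 18.2
tcp_pos: [611.9, -227.5, 101.8]
eef_rot: [-0.066, 0.998, 0.001, 0.013]
wrist_force: [-1.2, -0.2, 11.4]
opening: 57.4
grip_force: 9.1
```

>>> jog_arm(
  rows="0 0 0.02 0 0 0 -0.22;0 0 0 0 0 0 -0.23;0 0 0 0 0 0 -0.23",
)

```text
time: 18.5
tcp_pos: [611.9, -227.6, 101.6]
eef_rot: [-0.066, 0.998, 0.0, 0.013]
wrist_force: [-0.4, 1.0, 10.5]
opening: 57.9
grip_force: 9.0
```

>>> jog_arm(
  rows="0 0 0.02 0 0 0 -0.24;0 0 0 0 0 0 -0.25;0 0 0 0 0 0 -0.25",
)

```text
time: 18.8
tcp_pos: [611.9, -227.6, 101.4]
eef_rot: [-0.066, 0.998, 0.0, 0.013]
wrist_force: [-0.1, 0.7, 11.8]
opening: 59.2
grip_force: 9.0
```

>>> jog_arm(
  rows="0 0 0.01 0 0 0 -0.26;0 0 0.01 0 0 0 -0.27;0 0 0 0 0 0 -0.27",
)

```text
time: 19.1
tcp_pos: [611.9, -227.8, 101.2]
eef_rot: [-0.066, 0.998, 0.0, 0.013]
wrist_force: [-0.8, 0.2, 11.6]
opening: 59.9
grip_force: 9.2
```

>>> jog_arm(
  rows="0 0 0.01 0 0 0 -0.28;0 0 0.01 0 0 0 -0.29;0 0 0 0 0 0 -0.29",
)

```text
time: 19.4
tcp_pos: [611.9, -227.8, 101.0]
eef_rot: [-0.066, 0.998, 0.0, 0.013]
wrist_force: [-0.8, 0.1, 11.0]
opening: 60.8
grip_force: 8.9
```

```bash
sed -i 's/abs(D\[:,1\])<19/abs(D[:,1])<34/' d.py; python3 d.py w5 f; python3 - <<'E'
import cv2
im=cv2.imread('pics/w5.png')[150:330,200:440];cv2.imwrite('pics/w5c.png',cv2.resize(im,(720,540),interpolation=cv2.INTER_CUBIC))
E
python3 e.py s5 scene | head -9
```

```text
19.4 [ 611.929 -227.793  100.976] [-0.991 -0.132 -0.026] [-0.132  0.991 -0.001] [ 0.026  0.002 -1.   ] [ 0.349  0.738 -0.05   1.628  0.034  0.753  1.991] [-0.824  0.062 10.978]
pl 2047 rect 609.1 -228.5 26 35 3.0 mean [ 608.296 -227.399   75.552] [ 595.146 -246.55    66.021] [ 622.231 -210.476   79.984]
ho 1338 rect 608.9 -227.2 72 25 17.2 mean [ 602.743 -229.026   60.049] [ 573.005 -242.414   56.048] [ 645.802 -216.279   63.978]
base 8227 rect 608.9 -228.0 109 80 7.6 mean [ 590.873 -230.467   13.875] [ 550.333 -273.941   10.042] [ 665.738 -184.007   16.972]
 clamp z -30 915 [[-8.4, -33.5], [7.5, 22.6], [11.8, 33.6]]
 clamp z -20 819 [[-8.0, -33.5], [7.5, -20.2], [12.4, 33.6]]
 clamp z -10 723 [[-7.4, -33.5], [7.2, 18.7], [12.6, 33.5]]
 clamp z 0 437 [[-7.2, -20.9], [4.8, -16.1], [12.4, 21.8]]
 clamp z 10 379 [[-6.7, -18.4], [5.6, 15.0], [12.7, 19.4]]
 clamp z 20 1817 [[-9.5, -15.0], [4.2, 1.1], [15.9, 15.7]]
 clamp z 30 519 [[-7.8, -14.4], [13.3, 1.2], [21.7, 15.2]]
 clamp z 40 398 [[-21.8, -11.4], [12.0, -2.0], [21.6, 11.5]]
 clamp z 50 90 [[10.0, -11.4], [14.0, 6.7], [15.4, 12.4]]
[... 271 characters left out ...]
36.] 657 tool lo [-91.161 -26.809 -42.023] med [10.379  5.248 22.091] hi [17.33  31.206 83.42 ]
  z -30 42 -8.69162447641647 14.398500636272106 -26.011868324637458 28.318455212605695
  z -20 36 -6.1104198184092375 14.444995172795899 -23.8535002907554 25.746971009870844
  z -10 37 -4.002813947559342 15.748581337683094 -22.07450348812792 23.69476375171215
  z 0 39 -5.320165938150991 16.096010079307327 -19.596561297351045 21.394829666884654
  z 10 40 -5.4287655476276475 18.677861265789762 -18.57871975339049 21.5999122993619
  z 20 202 -9.14807367731667 18.670107981382596 -15.404401712418876 18.361179981300076
  z 30 55 -25.505706682107558 17.88507340793897 -13.209339603655078 15.810723270721804
```

View pics/w5c.png

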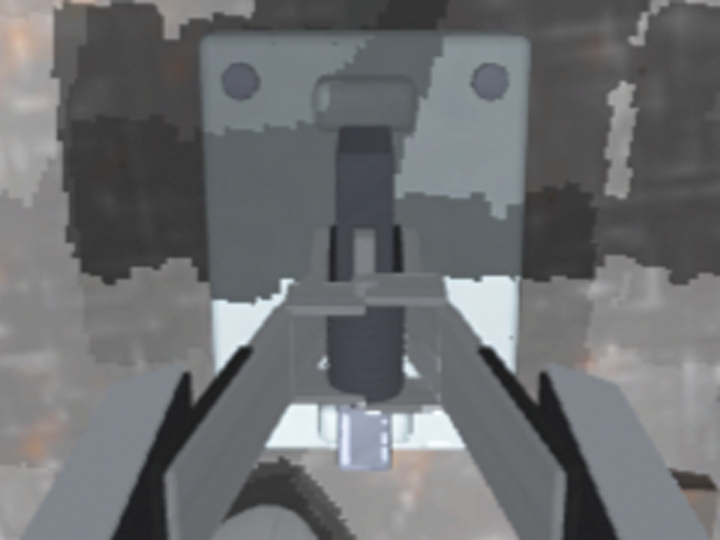

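View pics/s5.png

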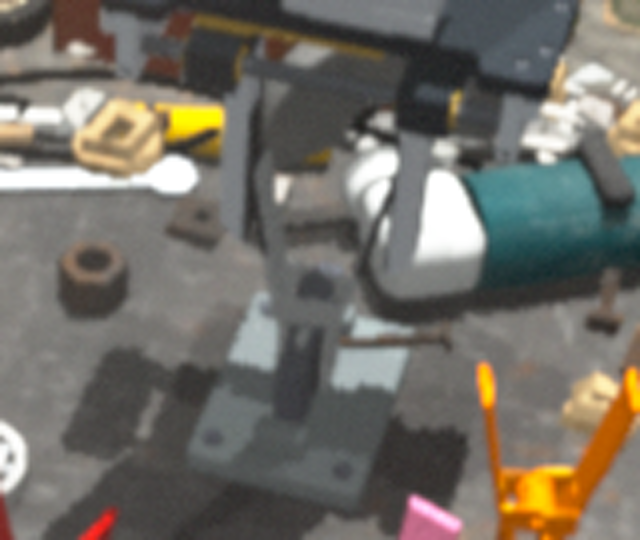

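The jaws are nearly parallel against the housing and the clamp is centred over the bar, which is down. The pads now touch only near the handle tops. I keep easing them open.

>>> jog_arm(
  rows="0 0 0.01 0 0 0 -0.3;0 0 0.02 0 0 0 -0.31;0 0 0 0 0 0 -0.31",
)

```text
time: 19.95
tcp_pos: [611.9, -228.0, 100.7]
eef_rot: [-0.066, 0.998, 0.0, 0.013]
wrist_force: [-0.9, 0.3, 11.9]
opening: 61.8
grip_force: 9.0
```

>>> jog_arm(
  rows="0 0 0.01 0 0 0 -0.32;0 0 0.01 0 0 0 -0.33;0 0 0 0 0 0 -0.33",
)

```text
time: 20.25
tcp_pos: [611.8, -227.9, 99.8]
eef_rot: [-0.066, 0.998, 0.0, 0.013]
wrist_force: [0.7, -1.4, 5.9]
opening: 62.6
grip_force: 4.2
```

>>> jog_arm(
  rows="0 0 0 0 0 0 -0.34;0 0 0 0 0 0 -0.35;0 0 0 0 0 0 -0.36;0 0 0 0 0 0 -0.37;0 0 0 0 0 0 -0.37",
)

```text
time: 20.75
tcp_pos: [609.9, -227.5, 98.1]
eef_rot: [-0.066, 0.998, 0.001, 0.011]
wrist_force: [-0.2, -0.2, 0.0]
opening: 64.4
grip_force: 0.3
```

```bash
python3 d.py w6 f|grep -v base
```

```text
20.75 [ 609.866 -227.489   98.095] [-0.991 -0.132 -0.021] [-0.132  0.991  0.001] [ 0.021  0.004 -1.   ] [ 0.349  0.742 -0.049  1.63   0.034  0.751  1.991] [-0.177 -0.168  0.016]
pl 2086 rect 609.0 -228.6 26 37 4.2 mean [ 608.179 -227.6     75.565] [ 594.833 -247.431   66.006] [ 621.882 -210.52    79.996]
ho 1348 rect 608.8 -227.3 72 25 16.6 mean [ 603.04  -229.135   60.077] [ 573.031 -242.243   56.08 ] [ 645.248 -216.551   63.98 ]
 clamp z -30 942 [[-10.0, -33.6], [4.9, 21.7], [10.1, 33.9]]
 clamp z -20 832 [[-9.7, -33.6], [4.9, 19.9], [10.4, 33.9]]
 clamp z -10 728 [[-9.4, -33.5], [4.4, -18.6], [10.7, 33.8]]
 clamp z 0 445 [[-9.0, -21.2], [3.1, 15.9], [10.3, 27.3]]
 clamp z 10 953 [[-11.4, -18.4], [4.4, -0.0], [13.0, 17.6]]
 clamp z 20 1368 [[-11.2, -15.5], [1.3, 1.2], [14.1, 14.4]]
 clamp z 30 656 [[-21.8, -13.1], [11.4, -1.4], [21.7, 11.4]]
 clamp z 40 154 [[-7.6, -12.2], [11.2, 1.3], [20.1, 11.0]]
 clamp z 50 74 [[10.8, -12.0], [11.9, 6.0], [13.3, 11.3]]
 clamp z 60 62 [[11.4, -12.1], [12.3, 6.2], [13.4, 11.1]]
 clamp z 70 9 [[11.8, -11.9], [12.3, -7.9], [13.5, 7.7]]
```

>>> jog_arm(
  rows="0 0 0 0 0 0 -0.5;0 0 0 0 0 0 -0.8;0 0 0 0 0 0 -1;0 0 0 0 0 0 -1;0 0 -1 0 0 0 -1;0 0 -2 0 0 0 -1;0 0 -3 0 0 0 -1;0 0 -3 0 0 0 -1;0 0 -2 0 0 0 -1;0 0 0 0 0 0 -1;0 0 0 0 0 0 -1",
)

```text
time: 21.9
tcp_pos: [607.9, -228.1, 208.9]
eef_rot: [-0.066, 0.998, 0.001, 0.012]
wrist_force: [0.8, -0.7, -0.6]
opening: 93.8
grip_force: 0.0
```

```bash
cat > g.py <<'E'
from h import *
np.set_printoptions(precision=2,suppress=True)
s=readout.read_state();print(s['time'],s['tcp_pos'],s['opening'],s['wrist_force'])
a=np.radians(7.6);c=np.array([609.1,-227.9])
for n in ['wrist','scene']:
    f=grab(n);P=cloud(f)[f['z_map']>0];e=(P[:,:2]-c)@np.array([[np.cos(a),-np.sin(a)],[np.sin(a),np.cos(a)]])
    for l,m in [('bar ends',(abs(e[:,1])<1.8)&(abs(e[:,0])>12)&(abs(e[:,0])<18)),('housing',(abs(e[:,1])<5)&(abs(e[:,0])>22)&(abs(e[:,0])<33)),('barrel top',(abs(e[:,1])<3)&(abs(e[:,0])<9))]:
        q=P[m&(P[:,2]>50)]; 
        if len(q): print(n,l,len(q),np.percentile(q[:,2],[5,50,95]))
    q=(abs(e)<40).all(1)&(P[:,2]>100)&(P[:,2]<150)
    print(n,'clamp in fixture frame',e[q].min(0),e[q].max(0),P[q,2].max())
    save('z'+n,f['image'])
E
python3 g.py; python3 - <<'E'
import cv2
im=cv2.imread('pics/zwrist.png')[130:330,200:440];cv2.imwrite('pics/zc.png',cv2.resize(im,(720,600),interpolation=cv2.INTER_CUBIC))
E
```

```text
21.9 [ 607.86 -228.08  208.92] 93.8484423098556 [ 0.84 -0.7  -0.65]
wrist bar ends 44 [61.78 63.44 75.01]
wrist housing 3197 [ 60.35 323.22 338.78]
wrist barrel top 138 [77.24 78.21 79.43]
wrist clamp in fixture frame [ -9.99 -31.42] [12.73 31.14] 142.97754563473035
scene bar ends 12 [60.14 65.1  76.94]
scene housing 267 [ 59.92 351.55 374.59]
scene barrel top 29 [73.51 78.51 80.43]
scene clamp in fixture frame [-12.87 -30.49] [11.81 32.11] 143.60450921915435
```

View pics/zc.png

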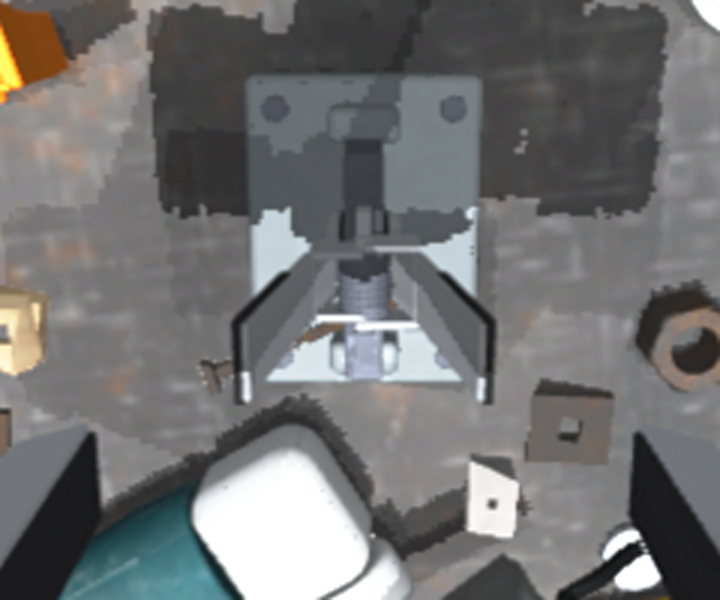

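The clamp grips the housing by itself, centred at crop (365,290). The bar top reads 63.4 mm and the barrel top 78–79 mm, which means the bar is fully down. The gripper is clear of everything.

```bash
python3 -c "
from rig import ticket
print(ticket.finish_job())"
```

```text
the job is handed in; nothing more can be done
None
```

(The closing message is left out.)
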